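# Set up the folding tray rest and put the egg tray on it

### The job

First stand the two loose spacers that are in the folding leg's way in the free place of their own row: the short one with the short ones, the long one with the long ones. Then swing the rest's leg out until it is fully against its stop, without the leg running into a spacer, and lift the egg tray by its handle and lay it level and square on the rest, centred on the leg with its rear edge on the beam. Do not topple a spacer, tip the tray or disturb the jar, the mug or the torch.

Things in the scene. Friction and masses are not known exactly. Their poses are not given: they have to be found in the camera images.
- rest: Black steel tray rest fixed to the bench, 70 high. Origin on the bench under its leg's vertical hinge axis; x to the rear (away from the robot), y along the beam. Beam top at z 70, x 10 to 44, y -60 to 80, on two posts. The leg folds along the beam's front towards +y; its last 60 stick out past the beam's end, where it can be pushed from behind (its +x side).
- leg (a joint): Bare steel gate leg. 0 = folded, pointing to the rest's +y; grows counter-clockwise from above; 1.571 rad = its stop, pointing to the rest's -x. A flat frame 140 long, 70 high, 18 thick at the top rail (z 56 to 70), a 14 square post at the tip down to the bench. The stiff hinge (0.15 N m) holds it where it is left; about 1.5 N at the tip moves it. Starts at 0.02 to 0.25.
- leg_tip (a point): Middle of the leg's top face over the tip post, 132 from the hinge axis, 70 above the bench; turns with the leg.
- rest_seat (a point): Point on the rest where the middle of the tray's underside belongs: 20 in front (-x) of the hinge axis, at the rest's top, 70 above the bench. Axes as the rest.
- spacer_short: White plastic tube spacer standing on end, diameter 26, length 50, about 30 g. Origin at the centre of its underside, z up. Stands within the leg's sweep.
- spacer_long: The same tube spacer but 75 long, about 45 g. Origin at the centre of its underside, z up. Stands within the leg's sweep.
- row_short: Aluminium row tray fixed to the bench, 140 (x) by 50 (y), inner width 42, floor 6 and rim 14 above the bench. Two short (50) spacers are fixed in it at x -50 and -18; the +x end is free. Origin at the centre of its underside. The two row trays differ only in the spacers they hold, and may change places.
- row_long: The like row tray with two long (75) spacers fixed in it at x -50 and -18. Origin at the centre of its underside.
- row_short_free (a point): Middle of the free place on the floor of the row of short spacers, at x 36 of the row tray, 6 above the bench.
- row_long_free (a point): Middle of the free place on the floor of the row of long spacers, at x 36 of the row tray, 6 above the bench.
- egg_tray: Black plastic tray 110 (x) by 160 (y) with a rim 22 high, six white eggs (fixed in it, tops 63 above its underside) and an arched carrying handle over its middle; 0.44 to 0.69 kg. Origin at the centre of its underside. Laid right, its x and y run as the rest's.
- tray_handle (a point): Centre of the tray's handle bar, 99 above the tray's underside. The bar is 12 by 12, 152 long, along the tray's y; its clear underside is 30 above the eggs.
- jar: Bystander: glass jar with a white cap, diameter 54, height 75, standing behind the leg's tip. Origin at the centre of its underside.
- mug: Bystander: white mug, diameter 72, height 80, handle to its +y. Origin at the centre of its underside.
- torch: Bystander: black candling torch lying beyond the rest, 135 long along its x, 36 high. Origin on the bench under its body.
Things that resemble listed ones, but are neither listed nor needed, are in the scene too. Leave any brown, purple or turquoise look-alike of the row_long alone.

How it is judged:
By the outcome, as a careful person would: the job done as asked, in the order asked, and still so for the second after the job is handed in, with the robot touching nothing.
It also fails if it takes over 72 s, if anything falls off the work surface, if the arm or the gripper's body presses on something with over 40 N, if the wrist force passes 120 N, or if a joint passes its speed limit or range.

### The arm

A 6-joint arm with a two-finger parallel gripper is mounted at the origin on the work surface. World frame = base frame: x ahead of the robot, y to its left, z up, the work surface at z = 0. Lengths are in m, angles in rad, forces in N, time in s.
With the tool pointing down it reaches from about 0.275 to 0.75 m from the base axis. Payload 10.2 kg.
Tool frame: the origin (TCP) lies between the finger pads; the fingertips stand 25 mm ahead of it and the grasp point (between the pads) lies 6 mm ahead of it (robot.tip_extent is the distance from the TCP to the fingertips, in m); x points along the fingers, y is the direction in which the jaws open and shut, and the axes are right-handed (so a half turn about x gives the same grasp; the last joint's range is limited). The gripper opens to 88 mm and grips with 3 to 60 N. Pads are 18 mm wide; open, the fingers measure 123 mm over their backs; the gripper's body (75 mm by 187 mm) begins 45 mm behind the grasp point.
Start: joints at [-1.465, 0.313, 1.498, -0, 1.331, -0.223], TCP at [0.17, -0.497, 0.264] pointing down, gripper open.
Joint ranges: [-2.94, 2.94], [-0.97, 2.17], [0.19, 2.56], [-1.23, 4.37], [0.02, 3.11], [-2.88, 2.88]. Speed limits (rad/s): [2.39, 2.39, 3.01, 3.14, 3.14, 3.14].

### API

Orientations are given as a unit quaternion [x, y, z, w].
In Python, from cell import robot, viewer, find_in gives the robot as it stands.
- The arm moves only by the tool play_rows, never from a script. Its argument "deltas" is one flat list of numbers, 7 for each row, row after row: the shift along the world's x, y, z in m, then the turn, a rotation vector about the world's x, y, z in rad, then the closure, from 0 (fully open) to 1 (shut). A call has 1 to 20 rows; each row shifts and turns the commanded pose from where the row before left it; what a row does not reach is not made up. A row lasts 1/12 s, in which the tool goes at most 41.7 mm and 7.16 degrees, less where a joint would pass 70% of its speed; a pose out of reach is approached as far as the arm can. A call is refused whole if a number of a shift passes 0.0417 or a number of a turn 0.125, either way. A call with a gripper value outside its range is refused whole. The fingers move at their own pace and stop on an object; "force" is the grip in N (left out, the last holds). Time passes only in rows, so rows that do not move let the fingers close. It gives the time, the measured TCP pose, the force and the opening at its end, in the units of the state.
- robot.sense(): the state, without advancing time (a new reading comes with each control period).
- viewer.snapshot(name): name is "scene" or "top" or "wrist"; returns a dict with "img" (480x640x3 uint8, red, green, blue), "K" (3x3 intrinsics, pixels), "position" and "attitude" of the camera in the world; the wrist camera has in their place "tool_from_camera" (4x4, takes a point from camera to tool coordinates, whose origin is the TCP and whose axes are the tool frame's). Camera axes: x right, y up, looking along -z (the intrinsics and any distortion apply to the point x, -y, -z); pixel columns grow to the right and rows downward; lengths in m; the calibration is good to about 2 mm. A picture is of the moment at which its call begins: read the wrist's pose just before it. There is no depth.
- robot.finish_job(): hands the job in, once; it reports no verdict.
Trained networks look in the newest picture that a camera, given by its name, has taken for a name from the list of things; names that differ only in an ending like _2 or _b are one class to them, and where a whole thing is asked for, a point or a joint stands for the part that bears it (a point fixed in the world has none). Each returns a list of dicts, best first, with "p" (0 to 1); they miss things now and then, are a little off and sometimes report something else, mostly with a low value. They report only what shows in the picture. A call takes as long as a camera call. They do not tell look-alikes from the thing itself.
- find_in(label, camera): "bbox" ([left, top, right, bottom] in pixels, round what is visible of it).
The state is a dict: "time_s": time; "q": joint angles; "joint_velocities": joint speeds; "effort": joint torques, N m; "tcp_pos": TCP position; "ee_rot": TCP orientation; "wrist_force": force on the tool from outside, world axes, zero at the start; "ft_torque": the same for the moment, N m; "gripper_width": finger opening in m.
Only numpy, scipy, OpenCV 4.12 (cv2) and the standard library are available. Lean on these libraries where they do the work, as an engineer would, in place of code of your own. Each camera call takes 0.05 s, during which the arm holds its last target. There are 200 camera calls.

## Working session

There is one attempt and no reset: what is moved stays moved. The work goes in short steps, Python scripts to look and compute and a tool call to move; the robot and the scene stay as the last step left them, time stands still between calls to the robot, and variables do not carry over. Pictures are saved under pics/ and viewed, about 8 in all and at most 12, crops included, and the job is handed in when it is done.

Besides the shell and the picture viewer there is one more tool, called after "Call:" by a JSON object that holds its "op" and its "data". play_rows: Moves the arm, as the interface text tells. Its arguments: {"type":"object","properties":{"deltas":{"type":"array"},"force":{"type":"number"}},"required":["deltas"]}

```bash
mkdir -p pics; ls; cat > h.py <<'E'
import numpy as np,cv2
from cell import robot,viewer,find_in
from scipy.spatial.transform import Rotation as R
def cam(name):
    s=robot.sense(); d=viewer.snapshot(name); K=np.array(d["K"])
    if name=="wrist":
        T=np.array(d["tool_from_camera"]); Rt=R.from_quat(s["ee_rot"]).as_matrix()
        C=Rt@T[:3,3]+np.array(s["tcp_pos"]); A=Rt@T[:3,:3]
    else:
        C=np.array(d["position"]); a=np.array(d["attitude"]); A=a if a.shape==(3,3) else R.from_quat(a).as_matrix()
    return d,K,C,A
def ray(c,u,v,z):
    d,K,C,A=c; p=np.linalg.inv(K)@[u,v,1]; w=A@np.array([p[0],-p[1],-p[2]])
    return C+w*(z-C[2])/w[2]
def proj(c,P):
    d,K,C,A=c; q=A.T@(np.asarray(P,float)-C); p=K@np.array([q[0],-q[1],-q[2]]); return p[:2]/p[2]
def save(c,n): cv2.imwrite("pics/"+n,c[0]["img"][:,:,::-1])
E
python3 - <<'E'
from h import *
for n in ("top","scene"):
    c=cam(n); save(c,n+"1.png"); print(n,c[2].round(3),c[3].round(3).tolist(),c[1].tolist(),[k for k in c[0]])
    for l in "rest leg spacer_short spacer_long row_short row_long egg_tray jar mug torch".split():
        print(l,[([int(x) for x in f["bbox"]],round(f["p"],2)) for f in find_in(l,n)][:6])
print(robot.sense())
E
```

```text
pics
top [ 0.212 -0.061  1.434] [[0.077, 0.975, -0.208], [-0.997, 0.076, -0.011], [0.005, 0.208, 0.978]] [[560.9333727999904, 0.0, 313.13004682303625], [0.0, 560.9333727999904, 239.79418774219772], [0.0, 0.0, 1.0]] ['img', 'K', 'position', 'attitude']
rest [([199, 182, 284, 212], 0.64)]
leg [([197, 198, 259, 211], 0.68)]
spacer_short [([238, 245, 248, 258], 0.45)]
spacer_long [([206, 220, 217, 238], 0.71)]
row_short [([331, 254, 352, 287], 0.81)]
row_long [([435, 264, 466, 322], 0.94), ([384, 245, 408, 302], 0.82), ([388, 322, 406, 382], 0.6), ([465, 205, 494, 264], 0.56)]
egg_tray [([358, 172, 431, 233], 0.81), ([233, 248, 249, 260], 0.44)]
jar [([202, 138, 227, 166], 0.98), ([382, 246, 404, 304], 0.63)]
mug [([140, 236, 186, 269], 0.73), ([361, 170, 434, 229], 0.42)]
torch [([290, 119, 309, 174], 0.81)]
scene [ 1.188 -0.03   1.055] [[0.0, -0.819, 0.573], [1.0, 0.008, 0.011], [-0.013, 0.573, 0.819]] [[470.60350787416337, 0.0, 325.54926032156266], [0.0, 470.60350787416337, 243.83616893769155], [0.0, 0.0, 1.0]] ['img', 'K', 'position', 'attitude']
rest [([365, 271, 447, 306], 0.81), (
[... 467 characters left out ...]
 [([339, 322, 361, 383], 0.75)]
{'time_s': 1.1, 'q': array([-1.46543983e+00,  3.12901321e-01,  1.49769769e+00,  2.11476493e-05,
        1.33098554e+00, -2.23454372e-01]), 'joint_velocities': array([-0.00192348, -0.00061008,  0.00046807,  0.00025536,  0.00057426,
        0.00099476]), 'effort': array([-1.77110880e-03, -4.02119958e+01, -2.52420026e+01,  6.94209896e-02,
        3.18936410e-02, -2.26446036e-05]), 'tcp_pos': array([ 0.16949898, -0.49689715,  0.26372037]), 'ee_rot': array([ 0.69757941,  0.11572417, -0.69756525,  0.11573074]), 'wrist_force': array([-0.23927665,  0.45867546,  0.62455615]), 'ft_torque': array([0.01998808, 0.02084151, 0.01818317]), 'gripper_width': 0.0882257853863806}
```

```bash
python3 - <<'E'
import cv2
t=cv2.imread("pics/top1.png")[100:400,120:520]; cv2.imwrite("pics/t.png",cv2.resize(t,(800,600),interpolation=cv2.INTER_CUBIC))
t=cv2.imread("pics/scene1.png")[130:400,130:510]; cv2.imwrite("pics/s.png",cv2.resize(t,(800,568),interpolation=cv2.INTER_CUBIC))
E
```

```text
(no output)
```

View pics/t.png

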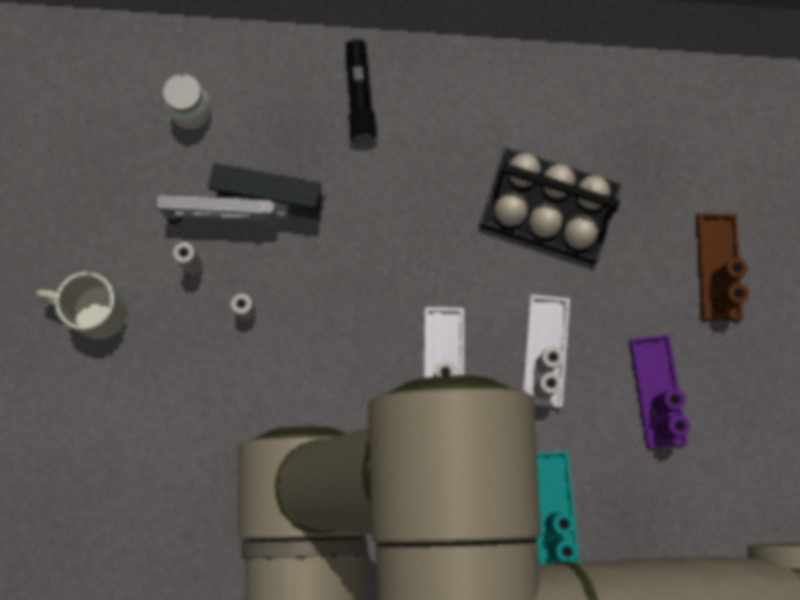

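View pics/s.png

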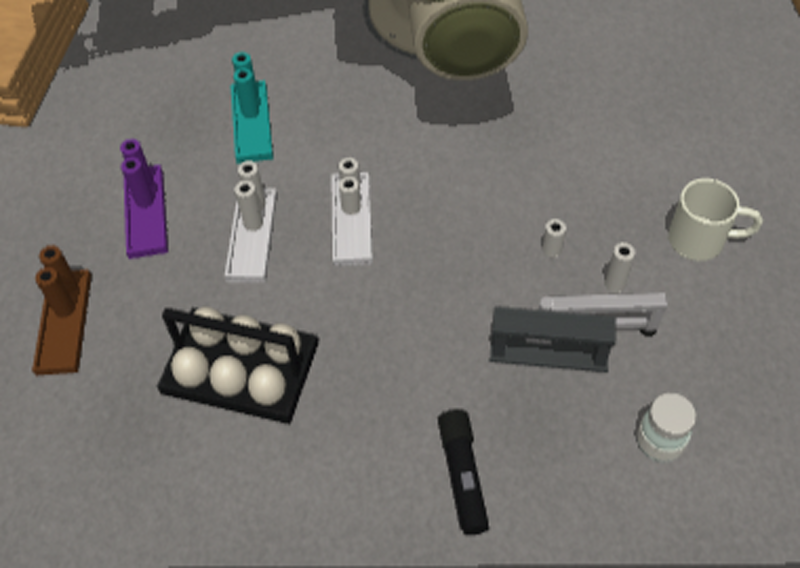

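The two white rows are the candidates (scene crop): the taller tubes are at (250,200), so that is row_long, and the shorter at (348,185) are row_short. Brown, purple and turquoise are look-alikes. The loose long spacer is at (623,250) and the short one at (555,228).

```bash
python3 - <<'E'
from h import *
t=cam("top"); s=cam("scene")
T=lambda u,v,z:ray(t,120+u/2,100+v/2,z)[:2].round(4)
S=lambda u,v,z:ray(s,130+u/2.105,130+v/2.105,z)[:2].round(4)
print("long",T(184,252,.075),S(623,250,.075)); print("short",T(241,304,.05),S(555,227,.05))
print("rowS far end",T(426,309,.014),T(465,309,.014),S(333,258,0),S(371,260,0))
print("rowS tubes short",S(348,165,.056),S(348,184,.056),"asLong",S(348,165,.081),S(348,184,.081))
print("rowL tubes",T(551,383,.081),T(553,356,.081),S(248,170,.081),S(246,187,.081))
print("rowL",T(532,296,.014),T(570,298,.014),T(562,408,.014),S(225,277,0),S(263,277,0))
print("tray",[T(*p,.022) for p in((507,150),(620,183),(597,266),(482,230))])
print("handle",T(503,168,.105),T(616,204,.105),S(165,315,.105),S(296,332,.105))
print("beam",[T(*p,.07) for p in((212,165),(322,183))],S(498,310,.07),S(614,316,.07))
print("leg tip",T(160,203,.07),"hinge",T(282,210,.07),S(545,303,.07),S(665,300,.07))
print("jar",T(183,92,.075),S(672,413,.075),"mug",T(85,300,.08),S(708,207,.08))
E
```

```text
long [0.5161 0.2076] [0.5195 0.2103]
short [0.4606 0.1336] [0.4669 0.1362]
rowS far end [ 0.4791 -0.0993] [ 0.483  -0.1493] [ 0.4773 -0.1444] [ 0.4808 -0.0955]
rowS tubes short [ 0.3693 -0.1254] [ 0.4007 -0.1242] asLong [ 0.3898 -0.123 ] [ 0.4204 -0.1219]
rowL tubes [ 0.3874 -0.2546] [ 0.4205 -0.2555] [ 0.3965 -0.2495] [ 0.4238 -0.2494]
rowL [ 0.5068 -0.2345] [ 0.508  -0.2836] [ 0.3655 -0.2796] [ 0.5052 -0.2805] [ 0.5056 -0.2321]
tray [array([ 0.6988, -0.1908]), array([ 0.6651, -0.3412]), array([ 0.5511, -0.3153]), array([ 0.5874, -0.1644])]
handle [ 0.6465 -0.1795] [ 0.6112 -0.3208] [ 0.623  -0.3173] [ 0.6459 -0.1694]
beam [array([0.6329, 0.1861]), array([0.6201, 0.0448])] [0.5986 0.0574] [0.6077 0.19  ]
leg tip [0.578  0.2459] hinge [0.5809 0.0919] [0.5896 0.1123] [0.5867 0.2515]
jar [0.7258 0.2329] [0.7315 0.2368] mug [0.4453 0.3207] [0.4601 0.3206]
```

```bash
python3 - <<'E'
from h import *
s=robot.sense(); M=R.from_quat(s["ee_rot"]).as_matrix(); print(M.round(3)); c=cam("wrist"); print(c[2]-s["tcp_pos"],c[3].round(3),c[1])
# time-limited: what yaw q6 for jaws along y?
print(np.degrees(np.arctan2(M[1,1],M[0,1])))
E
```

```text
[[-0.     0.323 -0.946]
 [ 0.    -0.946 -0.323]
 [-1.    -0.    -0.   ]]
[0.07139635 0.0250054  0.12151926] [[ 0.324  0.905  0.275]
 [-0.946  0.31   0.093]
 [-0.001 -0.29   0.957]] [[384.47099543   0.         314.09587723]
 [  0.         384.47099543 239.72638917]
 [  0.           0.           1.        ]]
-71.16407024807064
```

Call:
{"op": "play_rows", "data": {"deltas": [0.0236,0.0341,0,0,0,-0.0235,0,0.0236,0.0341,0,0,0,-0.0235,0,0.0236,0.0341,0,0,0,-0.0235,0,0.0236,0.0341,0,0,0,-0.0235,0,0.0236,0.0341,0,0,0,-0.0235,0,0.0236,0.0341,0,0,0,-0.0235,0,0.0236,0.0341,0,0,0,-0.0235,0,0.0236,0.0341,0,0,0,-0.0235,0,0.0236,0.0341,0,0,0,-0.0235,0,0.0236,0.0341,0,0,0,-0.0235,0,0.0236,0.0341,0,0,0,-0.0235,0,0.0236,0.0341,0,0,0,-0.0235,0,0.0236,0.0341,0,0,0,-0.0235,0,0.0236,0.0341,0,0,0,-0.0235,0,0,0,0,0,0,0,0,0,0,0,0,0,0,0]}}

```text
time_s: 2.58
tcp_pos: [0.5003, -0.018, 0.2634]
ee_rot: [-0.707, -0.001, 0.707, -0.001]
wrist_force: [0.6, -0.5, -0.0]
gripper_width: 0.0881
```

```bash
python3 - <<'E'
from h import *
c=cam("wrist"); save(c,"w1.png"); im=c[0]["img"]; print(robot.sense()["tcp_pos"])
for l in "spacer_short spacer_long row_short row_long leg rest".split(): print(l,[([int(x) for x in f["bbox"]],round(f["p"],2)) for f in find_in(l,"wrist")][:6])
for n,p in dict(long=(.518,.209,.075),short=(.464,.135,.05),fS=(.446,-.123,.006),fL=(.473,-.257,.006)).items(): print(n,proj(c,p).round(1))
E
```

```text
[ 0.4998402  -0.01918863  0.26347028]
spacer_short [([132, 223, 180, 267], 0.83), ([18, 169, 100, 212], 0.37)]
spacer_long [([19, 169, 100, 211], 0.9), ([500, 189, 600, 327], 0.64)]
row_short [([390, 214, 443, 359], 0.64)]
row_long [([504, 191, 600, 322], 0.58)]
leg [([2, 94, 184, 125], 0.75), ([1, 35, 244, 127], 0.49)]
rest [([0, 34, 241, 127], 0.55)]
long [ 36.8 195.7]
short [148.3 249.4]
fS [415.7 253.6]
fL [549.1 229.2]
```

View pics/w1.png

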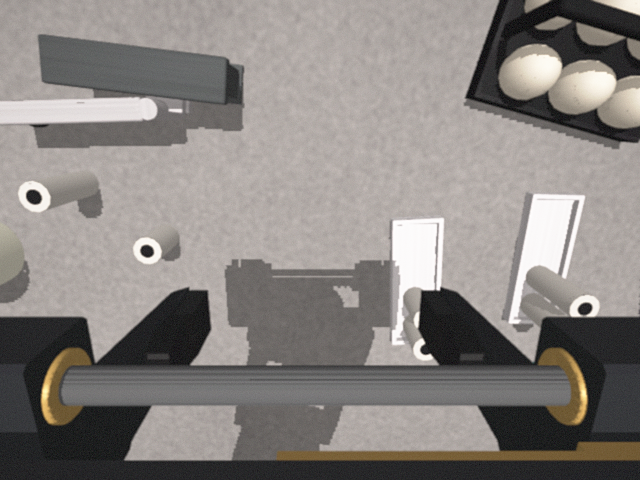

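Wrist view: long tube top (34.5,196), short (147.5,250); white row_short far corners (391,221)/(442,219); row_long (532,195)/(583,197) with its taller tubes (585,308); beam corners (39,35),(228,59),(227,103),(43,83); leg pivot (150,109).

```bash
cat >> h.py <<'E'
def pr(c,**k):
    for n,(u,v,z) in k.items(): print(n,ray(c,u,v,z)[:2].round(4))
E
python3 - <<'E'
from h import *
c=cam("wrist")
pr(c,long=(34.5,196,.075),short=(147.5,250,.05),S1=(391,220.5,.014),S2=(442.5,218.5,.014),S3=(390.5,344,.014),L1=(532,195,.014),L2=(583,196.5,.014),L3=(511,322,.014),Ltube=(585,308,.081),b1=(39,35,.07),b2=(228,59,.07),b3=(227,103,.07),b4=(43,83,.07),legpiv=(150,109,.07),tr=(470,97,.022))
E
```

```text
long [0.5183 0.2087]
short [0.4636 0.1338]
S1 [ 0.4824 -0.0958]
S2 [ 0.4844 -0.1468]
S3 [ 0.3426 -0.1033]
L1 [ 0.5079 -0.2318]
L2 [ 0.5064 -0.2818]
L3 [ 0.3696 -0.2318]
Ltube [ 0.4203 -0.2562]
b1 [0.6375 0.1836]
b2 [0.6212 0.0451]
b3 [0.59   0.0479]
b4 [0.6046 0.1874]
legpiv [0.5857 0.1081]
tr [ 0.5972 -0.1579]
```

Call:
{"op": "play_rows", "data": {"deltas": [-0.0073,0.0305,-0.02,0,0,0,0,-0.0073,0.0305,-0.02,0,0,0,0,-0.0073,0.0305,-0.02,0,0,0,0.2,-0.0073,0.0305,-0.02,0,0,0,0.2,-0.0073,0.0305,-0.02,0,0,0,0.2,0,0,-0.03,0,0,0,0.2,0,0,-0.03,0,0,0,0.2,0,0,-0.03,0,0,0,0.2,0,0,-0.02,0,0,0,0.2,0,0,-0.01,0,0,0,0.2,0,0,0,0,0,0,0.3,0,0,0,0,0,0,0.5,0,0,0,0,0,0,0.7,0,0,0,0,0,0,0.8,0,0,0,0,0,0,0.8,0,0,0,0,0,0,0.8], "force": 15}}

```text
time_s: 4.32
tcp_pos: [0.4637, 0.133, 0.0444]
ee_rot: [0.708, -0.0, -0.707, -0.0]
wrist_force: [-0.3, -0.4, -0.6]
gripper_width: 0.0329
```

Call:
{"op": "play_rows", "data": {"deltas": [0,0,0,0,0,0,0.85,0,0,0,0,0,0,0.85,0,0,0,0,0,0,0.85]}}

```text
time_s: 4.57
tcp_pos: [0.4636, 0.133, 0.0441]
ee_rot: [0.707, -0.0, -0.707, -0.0]
wrist_force: [-1.3, -0.8, 4.9]
gripper_width: 0.0257
```

Call:
{"op": "play_rows", "data": {"deltas": [0,0,0.02,0,0,0,0.85,0,0,0.03,0,0,0,0.85,0,0,0.04,0,0,0,0.85,-0.0018,-0.02,0,0,0,0,0.85,-0.0018,-0.035,0,0,0,0,0.85,-0.0018,-0.036,0,0,0,0,0.85,-0.0018,-0.036,0,0,0,0,0.85,-0.0018,-0.036,0,0,0,0,0.85,-0.0018,-0.036,0,0,0,0,0.85,-0.0018,-0.035,0,0,0,0,0.85,-0.0016,-0.022,0,0,0,0,0.85,0,0,-0.03,0,0,0,0.85,0,0,-0.03,0,0,0,0.85,0,0,-0.015,0,0,0,0.85,0,0,-0.005,0,0,0,0.85,0,0,0,0,0,0,0.85]}}

```text
time_s: 5.9
tcp_pos: [0.4488, -0.1228, 0.0529]
ee_rot: [-0.706, -0.0, 0.708, 0.0]
wrist_force: [-0.1, 0.4, 0.4]
gripper_width: 0.0254
```

```bash
python3 - <<'E'
from h import *
c=cam("wrist"); save(c,"w2.png"); s=robot.sense(); print(s["tcp_pos"],s["wrist_force"])
print(proj(c,(.4494,-.1228,.006)))
E
```

```text
[ 0.44936353 -0.12300077  0.05396823] [-0.25489353  0.27226847 -0.02271528]
[316.07650578 287.17593552]
```

View pics/w2.png

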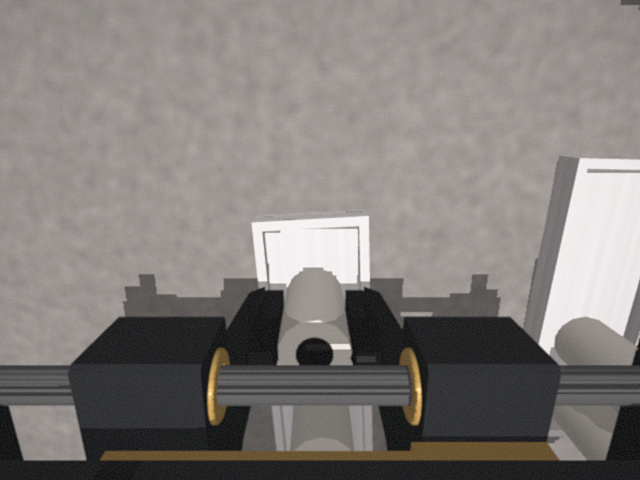

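Short spacer is centred in the short row's free place (tube foot about (315,280), row far edge 253–370). Lowering it, releasing, and going on to the long one.

Call:
{"op": "play_rows", "data": {"deltas": [0,0,-0.002,0,0,0,0.85,0,0,-0.0016,0,0,0,0.85,0,0,0,0,0,0,0.85,0,0,0,0,0,0,0.5,0,0,0,0,0,0,0.4,0,0,0,0,0,0,0.4,0,0,0.03,0,0,0,0.4,0,0,0.04,0,0,0,0.3,0.0077,0.0368,0.01,0,0,0,0.2,0.0077,0.0368,0,0,0,0,0.2,0.0077,0.0368,0,0,0,0,0.2,0.0077,0.0368,0,0,0,0,0.2,0.0077,0.0368,0,0,0,0,0.2,0.0077,0.0368,0,0,0,0,0.2,0.0077,0.0368,0,0,0,0,0.2,0.0077,0.0368,0,0,0,0,0.2,0.0077,0.0368,0,0,0,0,0.2,0,0,0,0,0,0,0.2]}}

```text
time_s: 7.45
tcp_pos: [0.5187, 0.2133, 0.1302]
ee_rot: [0.708, 0.002, -0.707, 0.001]
wrist_force: [0.8, 0.9, -1.0]
gripper_width: 0.0705
```

```bash
python3 - <<'E'
from h import *
c=cam("wrist"); save(c,"w3.png"); s=robot.sense(); print(s["tcp_pos"],s["wrist_force"])
print(proj(c,(.5185,.2087,.075)),[([int(x) for x in f["bbox"]],round(f["p"],2)) for f in find_in("spacer_long","wrist")])
print([([int(x) for x in f["bbox"]],round(f["p"],2)) for f in find_in("leg","wrist")])
t=cam("scene"); save(t,"s2.png")
E
```

```text
[0.51834864 0.21075823 0.12993186] [-0.57813686 -0.31083003 -0.4600056 ]
[325.31835589 282.29547349] [([295, 222, 351, 307], 0.83)]
[([231, 122, 555, 170], 0.74)]
```

View pics/w3.png

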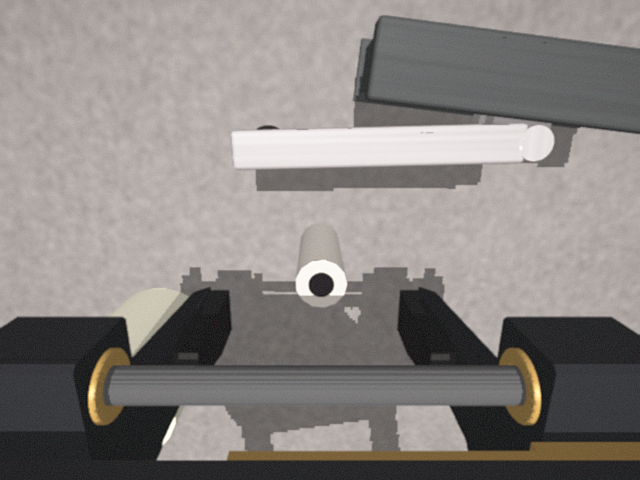

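```bash
python3 - <<'E'
from h import *
c=cam("wrist")
pr(c,tube=(321,284,.075),tipA=(233,132,.07),tipB=(234,168.5,.07),hinge=(537,142,.07),railA=(500,125,.07),railB=(500,161.5,.07),bm1=(378,16,.07),bm2=(369,101,.07))
print(robot.sense()["q"].round(2))
E
```

```text
tube [0.5172 0.2048]
tipA [0.5898 0.2451]
tipB [0.5734 0.2456]
hinge [0.5855 0.1061]
railA [0.5929 0.1241]
railB [0.5767 0.1218]
bm1 [0.6367 0.1814]
bm2 [0.6031 0.1838]
[ 0.17  0.52  1.56 -0.    1.06  1.74]
```

Call:
{"op": "play_rows", "data": {"deltas": [0,0,-0.03,0,0,0,0.2,0,0,-0.03,0,0,0,0.2,0,0,-0.014,0,0,0,0.3,0,0,0,0,0,0,0.4,0,0,0,0,0,0,0.6,0,0,0,0,0,0,0.8,0,0,0,0,0,0,0.85,0,0,0,0,0,0,0.85,0,0,0,0,0,0,0.85]}}

```text
time_s: 8.45
tcp_pos: [0.5189, 0.2082, 0.057]
ee_rot: [0.708, 0.0, -0.707, -0.0]
wrist_force: [-0.0, -0.7, -0.3]
gripper_width: 0.0257
```

Call:
{"op": "play_rows", "data": {"deltas": [0,0,0.025,0,0,0,0.85,0,0,0.035,0,0,0,0.85,-0.0035,-0.02,0.03,0,0,0,0.85,-0.0035,-0.035,0,0,0,0,0.85,-0.0035,-0.038,0,0,0,0,0.85,-0.0035,-0.038,0,0,0,0,0.85,-0.0035,-0.038,0,0,0,0,0.85,-0.0035,-0.038,0,0,0,0,0.85,-0.0035,-0.038,0,0,0,0,0.85,-0.0035,-0.038,0,0,0,0,0.85,-0.0035,-0.038,0,0,0,0,0.85,-0.0035,-0.038,0,0,0,0,0.85,-0.0035,-0.038,0,0,0,0,0.85,-0.0035,-0.035,0,0,0,0,0.85,-0.0035,-0.033,0,0,0,0,0.85,0,0,-0.03,0,0,0,0.85,0,0,-0.03,0,0,0,0.85,0,0,-0.014,0,0,0,0.85,0,0,-0.004,0,0,0,0.85,0,0,0,0,0,0,0.85]}}

```text
time_s: 10.12
tcp_pos: [0.4728, -0.2566, 0.0677]
ee_rot: [-0.707, -0.0, 0.707, 0.0]
wrist_force: [-0.8, 0.6, -0.2]
gripper_width: 0.0256
```

```bash
python3 - <<'E'
from h import *
c=cam("wrist"); save(c,"w4.png"); s=robot.sense(); print(s["tcp_pos"],s["wrist_force"])
print(find_in("spacer_long","wrist")[:1])
E
```

```text
[ 0.47332209 -0.25689735  0.06879648] [ 1.04059974  0.31251947 -0.37610041]
[{'bbox': [276.3, 256.9, 357.8, 412.0], 'p': 0.59}]
```

View pics/w4.png

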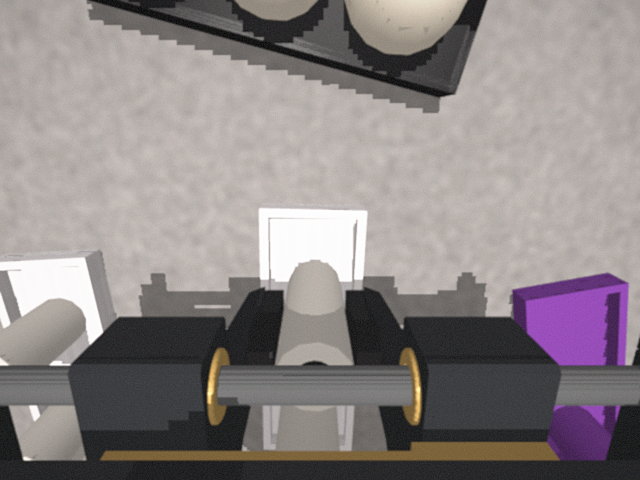

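Call:
{"op": "play_rows", "data": {"deltas": [0,0,-0.004,0,0,0,0.85,0,0,-0.0018,0,0,0,0.85,0,0,0,0,0,0,0.85,0,0,0,0,0,0,0.5,0,0,0,0,0,0,0.4,0,0,0,0,0,0,0.4,0,0,0.035,0,0,0,0.4,0,0,0.04,0,0,0,0.4,0,0,0.02,0,0,0,0.4,0.0107,0.0373,0.005,0,0,0,0.6,0.0107,0.0373,0,0,0,0,0.8,0.0107,0.0373,0,0,0,0,1,0.0107,0.0373,0,0,0,0,1,0.0107,0.0373,0,0,0,0,1,0.0107,0.0373,0,0,0,0,1,0.0107,0.0373,0,0,0,0,1,0.0107,0.0373,0,0,0,0,1,0.0107,0.0373,0,0,0,0,1,0.0107,0.0373,0,0,0,0,1]}}

```text
time_s: 11.8
tcp_pos: [0.5801, 0.1182, 0.1624]
ee_rot: [-0.707, 0.0, 0.707, 0.0]
wrist_force: [0.3, -0.6, 0.3]
gripper_width: 0.0001
```

Call:
{"op": "play_rows", "data": {"deltas": [0.0107,0.0373,0,0,0,0,1,0.0107,0.0373,0,0,0,0,1,0.0107,0.0373,0,0,0,0,1,0,0,0,0,0,0,1,0,0,0,0,0,0,1]}}

```text
time_s: 12.22
tcp_pos: [0.6118, 0.2297, 0.1616]
ee_rot: [-0.707, -0.001, 0.707, -0.001]
wrist_force: [-0.6, -0.4, -0.4]
gripper_width: 0.0003
```

```bash
python3 - <<'E'
from h import *
c=cam("wrist"); s=robot.sense(); print(s["tcp_pos"],s["wrist_force"])
t=cam("scene")
a=cv2.resize(c[0]["img"],(400,300)); b=cv2.resize(t[0]["img"][130:370,130:450],(400,300))
b2=cv2.resize(c[0]["img"][0:300,200:600],(400,300)); b3=cv2.resize(t[0]["img"][190:310,220:380],(400,300))
cv2.imwrite("pics/m5.png",np.vstack([np.hstack([a,b]),np.hstack([b2,b3])])[:,:,::-1])
print([proj(c,(.5855,.109,.07)),proj(c,(.585,.248,.07))])
E
```

```text
[0.6118417  0.22829991 0.16184703] [ 0.82679985 -0.51411354 -0.33255005]
[array([514.04778624, 298.70265102]), array([285.25527072, 298.65709001])]
```

View pics/m5.png

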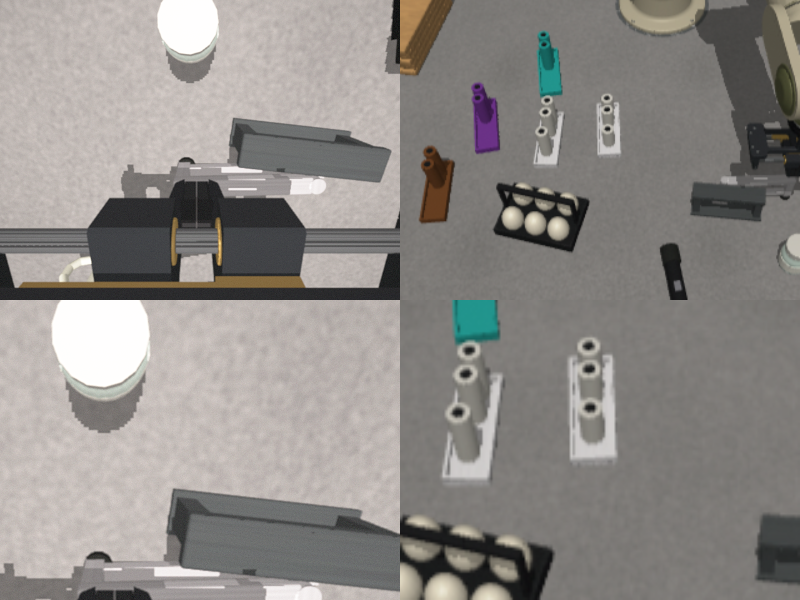

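Call:
{"op": "play_rows", "data": {"deltas": [0.003,0,-0.03,0,0,0,1,0,0,-0.03,0,0,0,1,0,0,-0.025,0,0,0,1,0,0,-0.014,0,0,0,1,0,0,0,0,0,0,1]}}

```text
time_s: 12.73
tcp_pos: [0.6136, 0.2262, 0.0601]
ee_rot: [-0.705, 0.001, 0.709, 0.0]
wrist_force: [0.2, 0.2, -0.4]
gripper_width: 0.0006
```

```bash
python3 - <<'E'
from h import *
s=robot.sense(); print(s["tcp_pos"],s["wrist_force"])
h=np.array([.5855,.109]); r=.118
def P(phi,d): u=np.array([np.cos(phi),np.sin(phi)]); n=np.array([u[1],-u[0]]); return h+r*u+d*n
p=s["tcp_pos"][:2]; N=15
for k in range(N+1):
    q=P(1.595+1.43*k/N,.017 if k else .02); print(k,(q-p).round(4),q.round(4)); p=q
E
```

```text
[0.61358417 0.22623477 0.0600899 ] [ 0.22654908  0.20307403 -0.41074615]
0 [-0.0109  0.0012] [0.6026 0.2274]
1 [-0.0143  0.0007] [0.5883 0.2282]
2 [-0.0114 -0.0003] [0.5769 0.2279]
3 [-0.0113 -0.0014] [0.5657 0.2266]
4 [-0.0111 -0.0024] [0.5546 0.2241]
5 [-0.0108 -0.0035] [0.5437 0.2207]
6 [-0.0104 -0.0045] [0.5333 0.2162]
7 [-0.01   -0.0055] [0.5233 0.2107]
8 [-0.0094 -0.0064] [0.5139 0.2044]
9 [-0.0088 -0.0072] [0.5052 0.1971]
10 [-0.008 -0.008] [0.4972 0.1891]
11 [-0.0072 -0.0088] [0.4899 0.1803]
12 [-0.0064 -0.0094] [0.4836 0.1709]
13 [-0.0054 -0.01  ] [0.4782 0.1609]
14 [-0.0045 -0.0105] [0.4737 0.1504]
15 [-0.0034 -0.0108] [0.4703 0.1396]
```

Call:
{"op": "play_rows", "data": {"deltas": [-0.0109,0.0012,0,0,0,0,1,-0.0143,0.0007,0,0,0,0.0953,1,-0.0114,-0.0003,0,0,0,0.0953,1,-0.0113,-0.0014,0,0,0,0.0953,1,-0.0111,-0.0024,0,0,0,0.0953,1,-0.0108,-0.0035,0,0,0,0.0953,1,-0.0104,-0.0045,0,0,0,0.0953,1,-0.01,-0.0055,0,0,0,0.0953,1,-0.0094,-0.0064,0,0,0,0.0953,1,-0.0088,-0.0072,0,0,0,0.0953,1,-0.008,-0.008,0,0,0,0.0953,1,-0.0072,-0.0088,0,0,0,0.0953,1,-0.0064,-0.0094,0,0,0,0.0953,1,-0.0054,-0.01,0,0,0,0.0953,1]}}

```text
time_s: 13.9
tcp_pos: [0.4802, 0.1618, 0.065]
ee_rot: [0.576, 0.411, -0.574, 0.412]
wrist_force: [2.2, 2.0, 0.1]
gripper_width: 0.0004
```

Call:
{"op": "play_rows", "data": {"deltas": [-0.0045,-0.0105,0,0,0,0.0953,1,0,0,0,0,0,0,1]}}

```text
time_s: 14.07
tcp_pos: [0.4753, 0.1504, 0.0647]
ee_rot: [0.556, 0.437, -0.555, 0.438]
wrist_force: [-0.3, -0.5, -0.0]
gripper_width: 0.0005
```

Call:
{"op": "play_rows", "data": {"deltas": [-0.0017,-0.0054,0,0,0,0.0477,1,0,0,0,0,0,0,1]}}

```text
time_s: 14.23
tcp_pos: [0.474, 0.1461, 0.0643]
ee_rot: [0.546, 0.45, -0.545, 0.45]
wrist_force: [-0.1, 0.1, 0.6]
gripper_width: 0.0008
```

Call:
{"op": "play_rows", "data": {"deltas": [-0.0014,-0.0055,0,0,0,0.0477,1,0,0,0,0,0,0,1]}}

```text
time_s: 14.4
tcp_pos: [0.4732, 0.1442, 0.0644]
ee_rot: [0.537, 0.463, -0.532, 0.462]
wrist_force: [4.7, 27.3, -2.5]
gripper_width: 0.0005
```

Call:
{"op": "play_rows", "data": {"deltas": [-0.0003,-0.003,0,0,0,0,1,0,0,0,0,0,0,1]}}

```text
time_s: 14.57
tcp_pos: [0.4732, 0.1438, 0.0645]
ee_rot: [0.539, 0.463, -0.531, 0.461]
wrist_force: [7.4, 48.1, -3.6]
gripper_width: 0.0002
```

Call:
{"op": "play_rows", "data": {"deltas": [-0.0003,-0.003,0,0,0,0,1,0,0,0,0,0,0,1]}}

```text
time_s: 14.73
tcp_pos: [0.4731, 0.1433, 0.0646]
ee_rot: [0.541, 0.464, -0.53, 0.46]
wrist_force: [10.2, 72.3, -9.2]
gripper_width: 0.0001
```

Call:
{"op": "play_rows", "data": {"deltas": [0.0005,0.005,0,0,0,0,1,0.001,0.01,0,0,0,0,1,0.002,0.02,0,0,0,0,1,0,0,0.03,0,0,0,1,0,0,0.04,0,0,0,0.8,0,0,0.04,0,0,0,0.6,0,0,0.03,0,0,0,0.4,0,0,0,0,0,0,0.2,0,0,0,0,0,0,0.2]}}

```text
time_s: 15.48
tcp_pos: [0.4756, 0.1703, 0.2048]
ee_rot: [0.536, 0.462, -0.534, 0.463]
wrist_force: [0.4, -0.1, -1.5]
gripper_width: 0.0317
```

```bash
python3 - <<'E'
from h import *
c=cam("wrist"); save(c,"w6.png"); s=robot.sense(); print(s["tcp_pos"],s["wrist_force"],s["q"].round(2),R.from_quat(s["ee_rot"]).as_matrix()[:,1].round(3))
t=cam("scene"); save(t,"s6.png")
cv2.imwrite("pics/m6.png",np.hstack([cv2.resize(c[0]["img"],(400,300)),cv2.resize(t[0]["img"][210:390,190:510],(400,300))][:2])[:,:,::-1])
np.savez("c6.npz",K=c[1],C=c[2],A=c[3])
E
```

```text
[0.47489937 0.17022063 0.20321185] [0.03954699 0.0095913  0.16197604] [ 0.11  0.33  1.65 -0.    1.17  0.26] [ 0.99  -0.143  0.   ]
```

View pics/m6.png

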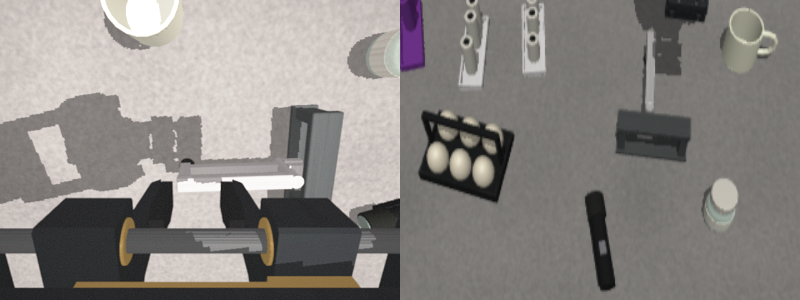

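Leg stands out square to the beam (scene half: leg (650,70), beam (652,135)); the short spacer and long spacer stand in their own rows. On to the tray.

Call:
{"op": "play_rows", "data": {"deltas": [0.0141,-0.0373,0.004,0,0,-0.007,0.2,0.0141,-0.0373,0.004,0,0,-0.007,0.2,0.0141,-0.0373,0.004,0,0,-0.007,0.2,0.0141,-0.0373,0.004,0,0,-0.007,0.2,0.0141,-0.0373,0.004,0,0,-0.007,0.2,0.0141,-0.0373,0.004,0,0,-0.007,0.2,0.0141,-0.0373,0.004,0,0,-0.007,0.2,0.0141,-0.0373,0.004,0,0,-0.007,0.2,0.0141,-0.0373,0.004,0,0,-0.007,0.2,0.0141,-0.0373,0.004,0,0,-0.007,0.2,0.0141,-0.0373,0.004,0,0,-0.007,0.2,0,0,0,0,0,0,0.2,0,0,0,0,0,0,0.2,0,0,0,0,0,0,0.2]}}

```text
time_s: 16.75
tcp_pos: [0.6298, -0.2395, 0.2455]
ee_rot: [-0.551, -0.443, 0.552, -0.441]
wrist_force: [0.6, -0.2, 0.4]
gripper_width: 0.0705
```

```bash
python3 - <<'E'
from h import *
c=cam("wrist"); s=robot.sense(); print(s["tcp_pos"],s["q"].round(2),R.from_quat(s["ee_rot"]).as_matrix()[:,1].round(3))
save(c,"w7.png")
tt=cam("top"); save(tt,"t7.png")
# estimated handle corners, tray corners by model guess
o=np.array([.6256,-.253]); y=-.22; X=np.array([np.cos(y),np.sin(y)]);Y=np.array([-X[1],X[0]])
for a,b,z in [(0,.076,.105),(0,-.076,.105),(.055,.08,.022),(-.055,.08,.022),(.055,-.08,.022)]: print(a,b,proj(c,[*(o+a*X+b*Y),z]).round(0))
E
```

```text
[ 0.62986195 -0.23891409  0.24620935] [-0.54  0.67  1.    0.    1.48 -0.32] [ 0.976 -0.216 -0.002]
0 0.076 [313. 146.]
0 -0.076 [313. 347.]
0.055 0.08 [377. 136.]
-0.055 0.08 [250. 136.]
0.055 -0.08 [369. 304.]
```

View pics/w7.png

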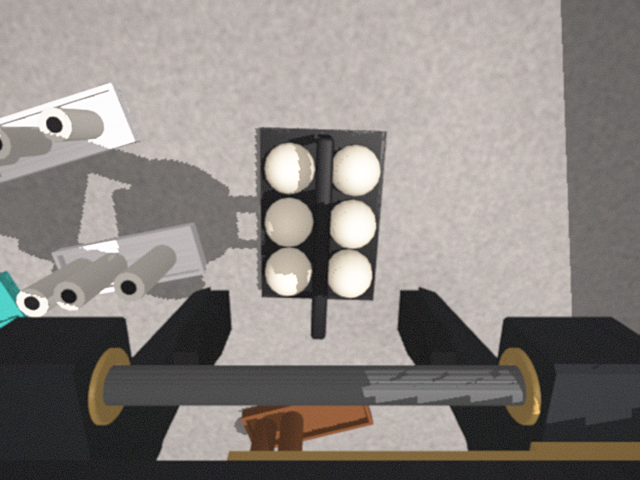

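```bash
python3 - <<'E'
from h import *
c=cam("wrist"); s=robot.sense(); print(s["tcp_pos"])
H=[ray(c,325,138,.105)[:2],ray(c,319,338,.105)[:2]]; Q=[ray(c,*p,.022)[:2] for p in((262,128),(386,132),(374,300),(263,297))]
print(np.round(H,4),np.round(Q,4)); d=H[0]-H[1]; print("h mid",np.mean(H,0).round(4),"len",np.linalg.norm(d),"yaw",-np.arctan2(d[0],d[1]))
print("tray mid",np.mean(Q,0).round(4),[np.linalg.norm(Q[i]-Q[i-1]).round(4) for i in range(4)])
for i,j in((0,3),(1,2)): e=Q[i]-Q[j]; print("yaw",-np.arctan2(*e))
for i,j in((1,0),(2,3)): e=Q[i]-Q[j]; print("yaw",np.arctan2(e[1],e[0]))
E
```

```text
[ 0.63002079 -0.23872838  0.24716033]
[[ 0.6514 -0.1751]
 [ 0.6158 -0.3209]] [[ 0.6014 -0.1585]
 [ 0.7056 -0.1848]
 [ 0.6681 -0.3401]
 [ 0.5618 -0.3135]]
h mid [ 0.6336 -0.248 ] len 0.1500163269075026 yaw -0.2392719094721934
tray mid [ 0.6342 -0.2492] [np.float64(0.16), np.float64(0.1075), np.float64(0.1598), np.float64(0.1095)]
yaw -0.24943483484181292
yaw -0.2365835288738843
yaw -0.2474383497502971
yaw -0.24524620514708367
```

```bash
python3 - <<'E'
import cv2
i=cv2.imread("pics/w6.png")[180:405,265:565]; i=cv2.convertScaleAbs(i,alpha=1.3,beta=15); cv2.imwrite("pics/z6.png",cv2.resize(i,(800,600),interpolation=cv2.INTER_CUBIC))
E
```

View pics/z6.png

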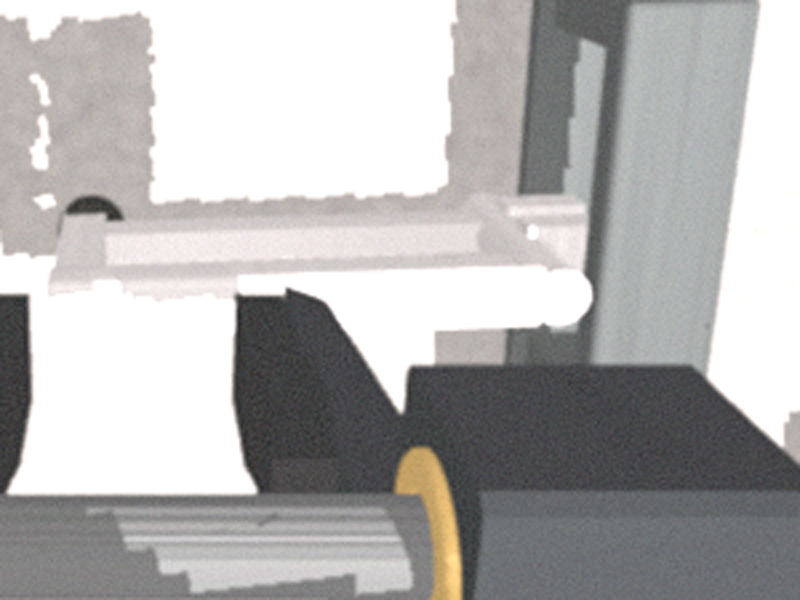

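Call:
{"op": "play_rows", "data": {"deltas": [0.004,-0.0097,-0.03,0,0,-0.0263,0.2,0,0,-0.035,0,0,0,0.2,0,0,-0.035,0,0,0,0.2,0,0,-0.03,0,0,0,0.2,0,0,-0.0135,0,0,0,0.2,0,0,0,0,0,0,0.2], "force": 40}}

```text
time_s: 17.4
tcp_pos: [0.6327, -0.248, 0.1002]
ee_rot: [-0.556, -0.438, 0.558, -0.433]
wrist_force: [-1.1, -0.7, 0.2]
gripper_width: 0.0706
```

```bash
python3 - <<'E'
from h import *
z=np.load("c6.npz"); c=(None,z["K"],z["C"],z["A"]); g=lambda u,v:ray(c,265+u/2.667,180+v/2.667,.07)[:2]
f1,r1,f2,r2,hg=g(628,4),g(758,2),g(592,366),g(708,373),g(565,298)
for n,p in zip("f1 r1 f2 r2 hinge".split(),(f1,r1,f2,r2,hg)): print(n,p.round(4))
for a,b in((f1,f2),(r1,r2)): e=a-b; print("yaw",-np.arctan2(*e))
a=g(100,287)-g(540,262); print("leg edge ang",np.arctan2(-a[1],-a[0]))
s=robot.sense(); print(s["tcp_pos"],R.from_quat(s["ee_rot"]).as_matrix().round(3))
E
```

```text
f1 [0.6049 0.1909]
r1 [0.6372 0.1868]
f2 [0.5946 0.0907]
r2 [0.6267 0.0838]
hinge [0.5876 0.1125]
yaw -0.10267665497708459
yaw -0.10148309525045963
leg edge ang -0.08295656566200384
[ 0.63272367 -0.24795154  0.10018875] [[-0.006  0.97  -0.241]
 [ 0.003 -0.241 -0.97 ]
 [-1.    -0.006 -0.002]]
```

Call:
{"op": "play_rows", "data": {"deltas": [0,0,0.003,0,0,0,0.4,0,0,0,0,0,0,0.6,0,0,0,0,0,0,0.8,0,0,0,0,0,0,1,0,0,0,0,0,0,1,0,0,0,0,0,0,1,0,0,0,0,0,0,1,0,0,0,0,0,0,1,0,0,0,0,0,0,1,0,0,0,0,0,0,1,0,0,0,0,0,0,1], "force": 50}}

```text
time_s: 18.32
tcp_pos: [0.6338, -0.2497, 0.1066]
ee_rot: [-0.557, -0.436, 0.557, -0.435]
wrist_force: [-2.6, 0.6, 0.6]
gripper_width: 0.0115
```

Call:
{"op": "play_rows", "data": {"deltas": [0,0,0.005,0,0,0,1,0,0,0.01,0,0,0,1,0,0,0.015,0,0,0,1,0,0,0.02,0,0,0,1,0,0,0.02,0,0,0,1,0,0,0.02,0,0,0,1,0,0,0.015,0,0,0,1,0,0,0.005,0,0,0,1,0,0,0,0,0,0,1]}}

```text
time_s: 19.07
tcp_pos: [0.6345, -0.2499, 0.2183]
ee_rot: [0.558, 0.434, -0.557, 0.436]
wrist_force: [-0.3, -0.3, -6.2]
gripper_width: 0.0112
```

```bash
python3 - <<'E'
from h import *
s=robot.sense(); M=R.from_quat(s["ee_rot"]).as_matrix(); print(s["tcp_pos"],s["wrist_force"],s["ft_torque"],np.arctan2(M[1,1],M[0,1]),s["gripper_width"])
E
```

```text
[ 0.63445995 -0.24992333  0.21834229] [-0.31965593 -0.31892288 -6.15729635] [-0.04567155 -0.10427327  0.0382264 ] -0.24465111726928926 0.011202907206196919
```

Call:
{"op": "play_rows", "data": {"deltas": [-0.0022,0.0116,0,0,0,0.0045,1,-0.0045,0.0233,0,0,0,0.009,1,-0.0056,0.0291,0,0,0,0.0113,1,-0.0056,0.0291,0,0,0,0.0113,1,-0.0056,0.0291,0,0,0,0.0113,1,-0.0056,0.0291,0,0,0,0.0113,1,-0.0056,0.0291,0,0,0,0.0113,1,-0.0056,0.0291,0,0,0,0.0113,1,-0.0056,0.0291,0,0,0,0.0113,1,-0.0056,0.0291,0,0,0,0.0113,1,-0.0056,0.0291,0,0,0,0.0113,1,-0.0056,0.0291,0,0,0,0.0113,1,-0.0045,0.0233,0,0,0,0.009,1,-0.0022,0.0116,0,0,0,0.0045,1,0,0,0,0,0,0,1,0,0,0,0,0,0,1,0,0,0,0,0,0,1]}}

```text
time_s: 20.48
tcp_pos: [0.5649, 0.1099, 0.2164]
ee_rot: [-0.525, -0.473, 0.526, -0.473]
wrist_force: [0.7, -0.2, -5.5]
gripper_width: 0.011
```

```bash
python3 - <<'E'
from h import *
c=cam("wrist"); s=robot.sense(); M=R.from_quat(s["ee_rot"]).as_matrix(); print(s["tcp_pos"],s["wrist_force"],s["ft_torque"],np.arctan2(M[1,1],M[0,1]),M[2].round(4))
b=cam("scene"); t=cam("top")
i=np.vstack([np.hstack([c[0]["img"],np.zeros((480,0,3),np.uint8)])]); 
p=cv2.resize(c[0]["img"],(400,300)); q=cv2.resize(b[0]["img"][180:360,320:560],(400,300)); r=cv2.resize(t[0]["img"][130:280,180:380],(400,300)); w=cv2.resize(c[0]["img"][100:325,170:470],(400,300))
cv2.imwrite("pics/m8.png",np.vstack([np.hstack([p,q]),np.hstack([r,w])])[:,:,::-1]); save(c,"w8.png")
E
```

```text
[0.56495975 0.10976027 0.21647206] [ 0.2598603   0.37666956 -5.45428509] [-0.08206979 -0.07524364 -0.07054825] -0.10622665874014159 [-1.e+00 -4.e-04  4.e-04]
```

View pics/m8.png

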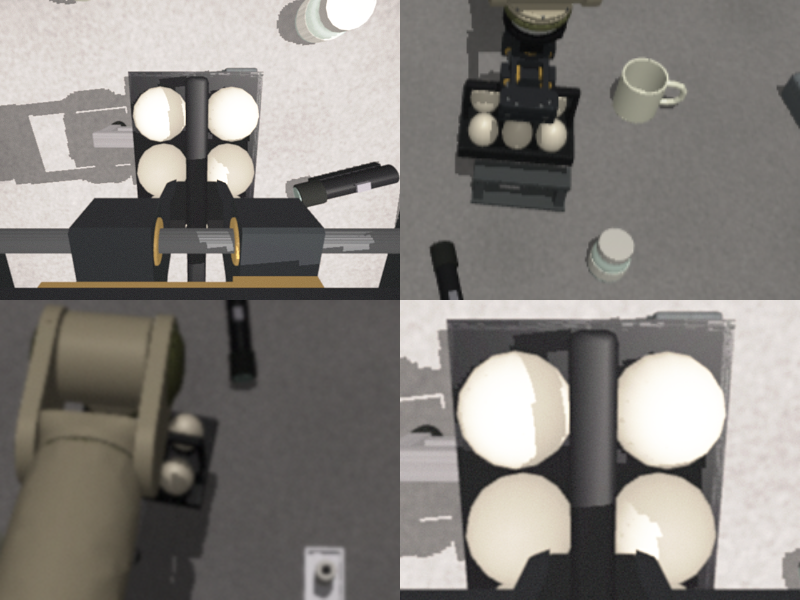

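```bash
python3 - <<'E'
from h import *
c=cam("wrist"); tz=c[2]*0; s=robot.sense(); tz=s["tcp_pos"][2]
he=ray(c,316,124,tz-.001)[:2]; q1=ray(c,206,115,tz-.1066+.022)[:2]; q2=ray(c,421,115,tz-.1066+.022)[:2]
yv=np.array([.105,.9945]); 
print(s["tcp_pos"],"handle end->mid",he-.076*yv,"edge->mid",(q1+q2)/2-.08*yv,np.linalg.norm(q1-q2),np.arctan2(*(q2-q1)[::-1]))
# leg at its stop: local column profile around expected leg in wrist picture
im=cv2.cvtColor(c[0]["img"],cv2.COLOR_RGB2GRAY)
for u in(160,175,190,200): print(u,im[185:250:2,u].tolist(), ray(c,u,200,.07)[:2].round(4),ray(c,u,230,.07)[:2].round(4))
E
```

```text
[0.56491355 0.11008758 0.21667675] handle end->mid [0.56590749 0.10948275] edge->mid [0.56501626 0.10985388] 0.10963226909053703 -0.10526482316873846
160 [131, 139, 137, 139, 136, 139, 142, 141, 138, 138, 136, 138, 151, 158, 175, 187, 187, 189, 182, 176, 179, 180, 182, 187, 178, 169, 137, 140, 140, 139, 137, 135, 140] [0.4595 0.1452] [0.4547 0.1236]
175 [135, 140, 135, 136, 138, 141, 140, 139, 154, 158, 159, 155, 153, 155, 177, 188, 184, 188, 187, 178, 179, 180, 185, 184, 185, 170, 145, 139, 140, 139, 138, 139, 139] [0.4701 0.1441] [0.4655 0.1225]
190 [142, 139, 139, 140, 105, 41, 41, 100, 150, 145, 177, 184, 165, 157, 175, 188, 184, 185, 190, 179, 183, 179, 187, 187, 182, 176, 138, 141, 138, 140, 135, 136, 138] [0.4806 0.143 ] [0.4763 0.1214]
200 [138, 137, 139, 137, 137, 144, 131, 82, 50, 142, 172, 187, 171, 154, 175, 184, 186, 189, 188, 177, 181, 184, 186, 188, 186, 174, 143, 143, 138, 139, 139, 136, 135] [0.4876 0.1423] [0.4835 0.1206]
```

Call:
{"op": "play_rows", "data": {"deltas": [0.0004,0.002,-0.01,0,0,0,1,0.0003,0.002,-0.012,0,0,0,1,0,0,-0.008,0,0,0,1,0,0,0,0,0,0,1,0,0,0,0,0,0,1,0,0,0,0,0,0,1]}}

```text
time_s: 21.18
tcp_pos: [0.5657, 0.1149, 0.1872]
ee_rot: [0.526, 0.473, -0.525, 0.473]
wrist_force: [-0.7, -0.2, -5.6]
gripper_width: 0.011
```

```bash
python3 - <<'E'
from h import *
c=cam("wrist"); s=robot.sense(); print(s["tcp_pos"],s["wrist_force"]); save(c,"w9.png"); np.savez("c9.npz",K=c[1],C=c[2],A=c[3])
im=cv2.cvtColor(c[0]["img"],cv2.COLOR_RGB2GRAY)
for u in(160,175,190): print(u,im[170:260:2,u].tolist())
print("col tray edge"); 
for u in(230,260,290,380): print(u,im[100:132,u].tolist())
E
```

```text
[0.56568951 0.11493314 0.18738218] [-0.30072051 -0.94082408 -5.17532492]
160 [141, 141, 135, 135, 137, 132, 126, 137, 141, 144, 140, 141, 142, 140, 136, 142, 138, 133, 140, 135, 140, 142, 140, 151, 154, 158, 156, 152, 153, 158, 169, 188, 185, 184, 189, 182, 180, 178, 182, 181, 187, 176, 182, 155, 140]
175 [131, 127, 137, 150, 229, 179, 137, 139, 140, 136, 140, 141, 136, 143, 141, 137, 144, 140, 98, 43, 43, 85, 155, 159, 143, 150, 143, 145, 153, 157, 170, 191, 187, 184, 187, 181, 177, 183, 185, 187, 183, 184, 183, 148, 140]
190 [141, 135, 134, 207, 174, 139, 142, 138, 135, 134, 128, 134, 140, 145, 140, 140, 138, 140, 139, 136, 134, 81, 35, 137, 157, 174, 187, 187, 161, 159, 166, 183, 187, 182, 187, 182, 181, 181, 181, 179, 185, 184, 180, 143, 139]
col tray edge
230 [224, 221, 220, 219, 220, 223, 223, 223, 227, 226, 225, 225, 229, 226, 152, 83, 64, 69, 75, 77, 82, 82, 76, 75, 70, 72, 72, 71, 68, 71, 68, 72]
260 [229, 227, 225, 224, 223, 219, 220, 223, 225, 227, 225, 229, 229, 226, 157, 83, 74, 73, 80, 80, 75, 77, 80, 74, 72, 77, 70, 55, 43, 48, 42, 50]
290 [220, 223, 225, 226, 227, 227, 227, 228, 224, 226, 224, 222, 225, 215, 152, 89, 85, 84, 87, 88, 82, 89, 87, 81, 65, 43, 47, 46, 47, 39, 49, 47]
380 [222, 222, 218, 220, 221, 219, 217, 218, 218, 214, 218, 216, 223, 217, 178, 136, 149, 152, 147, 149, 142, 129, 119, 105, 109, 108, 110, 108, 108, 110, 114, 111]
```

```bash
python3 - <<'E'
from h import *
z=np.load("c9.npz"); c=(None,z["K"],z["C"],z["A"]); yv=np.array([.105,.9945]); xv=np.array([.9945,-.105])
a=[ray(c,u,v,.07)[:2] for u,v in((175,230.5),(175,256),(160,243.3),(190,243.3))]
m=(ray(c,206,114.3,.1028)[:2]+ray(c,421,114.3,.1028)[:2])/2-.08*yv
print("leg width",np.linalg.norm(a[0]-a[1]),"centre",a[2],a[3],"tray mid",m,"lateral leg-tray",[(p-m)@yv for p in a[2:]])
E
```

```text
leg width 0.01747197921352325 centre [0.46657001 0.12644203] [0.48597431 0.12441674] tray mid [0.56574446 0.11517733] lateral leg-tray [np.float64(0.0007894274502235343), np.float64(0.0008127257931235195)]
```

Call:
{"op": "play_rows", "data": {"deltas": [0,0.0005,-0.005,0,0,0,1,0,0,-0.003,0,0,0,1,0,0,-0.0015,0,0,0,1,0,0,0,0,0,0,1]}}

```text
time_s: 21.57
tcp_pos: [0.5652, 0.1155, 0.1769]
ee_rot: [-0.525, -0.473, 0.526, -0.473]
wrist_force: [0.1, 0.3, -5.1]
gripper_width: 0.0112
```

Call:
{"op": "play_rows", "data": {"deltas": [0,0,-0.001,0,0,0,1,0,0,0,0,0,0,1,0,0,0,0,0,0,1]}}

```text
time_s: 21.82
tcp_pos: [0.5655, 0.1155, 0.1765]
ee_rot: [0.526, 0.473, -0.525, 0.473]
wrist_force: [-0.4, 0.9, -5.1]
gripper_width: 0.0112
```

Call:
{"op": "play_rows", "data": {"deltas": [0,0,-0.001,0,0,0,1,0,0,0,0,0,0,1,0,0,0,0,0,0,1]}}

```text
time_s: 22.07
tcp_pos: [0.5654, 0.1155, 0.1764]
ee_rot: [0.526, 0.473, -0.525, 0.473]
wrist_force: [-4.8, 0.2, 4.2]
gripper_width: 0.0112
```

Call:
{"op": "play_rows", "data": {"deltas": [0,0,-0.001,0,0,0,1,0,0,0,0,0,0,1,0,0,0,0,0,0,1]}}

```text
time_s: 22.32
tcp_pos: [0.5653, 0.1156, 0.1763]
ee_rot: [0.526, 0.473, -0.525, 0.474]
wrist_force: [-7.8, -0.7, 11.7]
gripper_width: 0.0112
```

Call:
{"op": "play_rows", "data": {"deltas": [0,0,0.001,0,0,0,1,0,0,0,0,0,0,0.8,0,0,0,0,0,0,0.6,0,0,0,0,0,0,0.5,0,0,0,0,0,0,0.4,0,0,0,0,0,0,0.3,0,0,0,0,0,0,0.3,0,0,0.01,0,0,0,0.3,0,0,0.025,0,0,0,0.3,0,0,0.035,0,0,0,0.3,0,0,0.035,0,0,0,0.3,-0.01,-0.035,0.01,0,0,0,0.3,-0.01,-0.035,0,0,0,0,0.3,-0.01,-0.035,0,0,0,0,0.3,-0.01,-0.035,0,0,0,0,0.3,-0.01,-0.035,0,0,0,0,0.3,0,0,0,0,0,0,0.3,0,0,0,0,0,0,0.3]}}

```text
time_s: 23.82
tcp_pos: [0.5152, -0.0608, 0.2912]
ee_rot: [0.526, 0.472, -0.526, 0.473]
wrist_force: [0.0, 0.1, 0.2]
gripper_width: 0.0617
```

```bash
python3 - <<'E'
from h import *
c=cam("wrist"); s=robot.sense(); print(s["tcp_pos"],s["wrist_force"]); b=cam("scene"); t=cam("top")
np.savez("c10.npz",K=c[1],C=c[2],A=c[3])
save(c,"w10.png")
a=cv2.resize(b[0]["img"][150:375,210:510],(400,300)); d=cv2.resize(t[0]["img"][110:260,160:360],(400,300)); e=cv2.resize(b[0]["img"][230:320,350:470],(400,300))
p=cv2.resize(c[0]["img"],(400,300))
cv2.imwrite("pics/m10.png",np.vstack([np.hstack([p,a]),np.hstack([d,e])])[:,:,::-1])
E
```

```text
[ 0.51547969 -0.05960191  0.29102642] [-1.06958639  0.18837577  0.44593061]
```

View pics/m10.png

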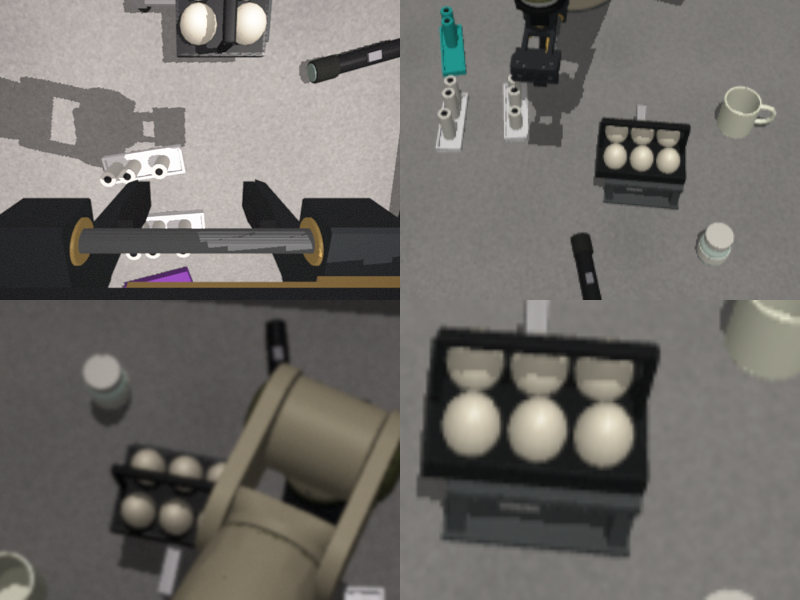

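```bash
python3 -c "
from cell import robot
print(robot.sense()['time_s'],robot.finish_job())"
```

```text
the job is handed in; nothing more can be done
23.9667 None
```

The job is done and handed in at 24.0 s of the 72 s allowed; the hand-in gives no verdict.

- **Spacers:** I moved the short spacer to the free place of the white row of short ones, and the long spacer to the white row of long ones. Both stood upright in every later picture. I left the brown, purple and turquoise look-alikes alone.
- **Leg:** I pushed it out from behind with the closed fingers until it stopped moving. The force rose from about 0 to 72 N over about 0.3 s while the tool moved less than 3 mm. That is under the 120 N wrist limit, and only the fingers were touching, but it was harder than needed. In the pictures the leg is square to the beam.
- **Tray:** I gripped it by the middle of the handle, turned it square to the rest and lowered it until the force reversed (+12 N). I then eased up 1 mm and released it.

**Last checks:**
- **Position:** just before lowering, the tray was about 1 mm off the leg's centre line, and I corrected half of that. Its yaw was about -0.106 rad, against about -0.105 for the rest. The final pictures show it level, with its rear edge on the beam and the leg under its middle.
- **Bystanders:** the jar, mug and torch look undisturbed.
- **Disagreement:** estimates of the leg's centre line across the beam differed by 5 mm between views (hinge y 0.109 to 0.114). I settled it with a picture showing the tray and leg together. I did not measure the tray again after release, only looked at it.

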